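# Fit a shade tester and hold its label home behind the shelf lip

### The job

Get the make-up display stand ready: plug the black square tester block fully into the square socket in the stand's deck and let go of it. Then take the grey label holder out of the wooden rack and push it down behind the stand's front lip, paper label facing out over the lip, until it is fully home against its spring. The spring would lift it again, so finish still holding it pressed home with the fingers; leave the other things on the table where they are.

Things in the scene. Friction and masses are not known exactly. Their poses are not given: they have to be found in the camera images.
- stand: Fixed white display stand, 128 mm (x) by 116 mm (y), dark steel lip along its front (-x) edge. Origin: underside, z up. Deck top z 46. Between lip and deck, along y, lies the label slot (see slot). Lip top z 54, slot ends z 47; all mouths flare outward. Yaw up to 0.3 rad.
- socket (a point): Centre of the square socket's mouth, on the deck, at (3, 0, 46) mm in the stand's frame; axes as the stand. The hole is 28.5 mm square, sides along the stand's x and y, 17 mm deep with a dark floor, edge chamfered by 2 mm.
- slot (a point): Centre of the label slot's floor, at (-60, 0, 20) mm in the stand's frame; axes as the stand. The slot is 13 mm wide in x and 69 mm long in y. Its floor is two hard ledges at the slot's ends with a spring clip between. The label holder's origin is here when fully home.
- clip (a joint): Steel spring clip in the middle of the slot's floor, m pressed down: 0 = up (its top 10 mm above the slot's floor), 0.010 = label holder fully home on the hard ledges. It pushes back with 4 N at 0 rising to 9 N at 0.010; beyond that one meets the solid ledges, so a push of about 15 N is home.
- tester: Loose black tester block, about 90 g, standing on its plug, yaw up to 0.6 rad. Head 36 x 36 mm, z 15 to 51, round make-up pan on top; below it the square plug, 26 mm wide, 15 mm long (tip 22 mm). Origin: centre of the plug's lower end, z up. Plugged home the head rests on the deck, origin 15 mm below the socket's mouth. Any quarter turn fits.
- holder: Loose grey label holder, upright plate 10 mm thick (x), 64 mm wide (y), 74 mm high (z), about 50 g, lowest 4 mm narrowed to 7 x 60 mm. Origin: centre of its underside. Paper label on its -x face. It starts standing in the rack, 54 mm of it showing; fully home in the stand it shows 40 mm above the lip.
- label_face (a point): Middle of the paper label on the holder's -x face, at (-5, 0, 44) mm in the holder's frame.
- rack: Fixed wooden rack for the label holder, 61 (x) by 100 (y) by 32 mm high, with a slot along y 13 mm wide, open at its ends, floor at z 12. Origin: underside, axes as the holder's. Rack and tester are on either side of the stand: which is left varies. Yaw up to 0.4 rad.
- dropper: Bystander: amber bottle, 38 mm across, 90 mm high; origin at the underside.
- spray: Bystander: clear bottle, 42 mm across, 150 mm high; origin at the underside.
- compact: Bystander: black make-up compact, 72 x 72 x 12 mm, lying flat in front of the stand; origin at the underside.
- gloss: Bystander: gloss tube lying along its y, 18 x 100 x 18 mm; origin at the underside.
- pencil: Bystander: orange pencil lying along its y, 174 mm long, 8 mm thick; origin at the underside.
Mind the look-alikes: they are no part of the job. What is shaped like the tester but turquoise or yellow is not meant.

How it is judged:
By the outcome, as a careful person would: the job done as asked, in the order asked, and still so for the second after the job is handed in, while the arm keeps its last pose, push and grip.
It also fails if it takes over 61 s, if anything falls off the work surface, if the arm or the gripper's body presses on something with over 40 N, if the wrist force passes 120 N, or if a joint passes its speed limit or range.

### The arm

A 6-joint arm with a two-finger parallel gripper is mounted at the origin on the work surface. World frame = base frame: x ahead of the robot, y to its left, z up, the work surface at z = 0. Lengths are in m, angles in rad, forces in N, time in s.
With the tool pointing down it reaches from about 0.425 to 0.95 m from the base axis. Payload 14.7 kg.
Tool frame: the origin (TCP) lies on the centre line of the jaws, within the pads' length; the fingertips stand bot.nose_length ahead of it and the grasp point (between the pads) is the TCP (bot.nose_length is the distance from the TCP to the fingertips, in m); z points along the fingers, y is the line along which they close (so a half turn about z gives the same grasp; the last joint's range is limited). The gripper opens to 85 mm and grips with 20 to 120 N. Pads are 22 mm wide; open, the fingers measure 114 mm over their backs; the gripper's body (76 mm by 85 mm) begins 54 mm behind the grasp point. The pads swing forward as they close: fully open they stand 13 mm farther back than shut.
Start: joints at [1.131, 0.48, 1.596, -0, 1.065, -0.047], TCP at [0.249, 0.601, 0.25] pointing down, gripper open.
Joint ranges: [-2.75, 2.75], [-0.82, 2.05], [0.23, 2.67], [-1.56, 4.7], [0.09, 2.69], [-2.92, 2.92]. Speed limits (rad/s): [1.89, 1.89, 2.39, 3.01, 3.01, 3.01].

### API

Orientations are given as a unit quaternion [x, y, z, w].
In Python, from bench import bot gives the robot as it stands. The module is installed in compiled form; this text tells all that it offers.
- The arm moves only by the tool play_rows, never from a script. Its argument "motion" is a list of rows, each a list of 5 numbers: the finger opening in m, from 0 to 0.0854, then the shift along the world's x, y, z in m, then the turn about the world's z in degrees. A call has 1 to 10 rows; each row shifts and turns the commanded pose from where the row before left it; what a row does not reach is not made up. A row lasts 1/8 s, in which the tool goes at most 62.5 mm and 10.7 degrees, less where a joint would pass 70% of its speed; a pose out of reach is approached as far as the arm can. A call is refused whole if a number of a shift passes 0.0625 or a number of a turn 10.7, either way. A call with a gripper value outside its range is refused whole. The fingers move at their own pace and stop on an object; the grip force is fixed at half the most. Time passes only in rows, so rows that do not move let the fingers close. It gives the time, the measured TCP pose, the force, the opening and the grip force at its end, in the units of the state.
- bot.state(): the state, without advancing time (a new reading comes with each control period).
- bot.grab_frame(name): name is "side" or "top"; returns (picture, depth): 400x640x3 uint8, red, green, blue; 400x640 float32, m along the optical axis (not along the pixel's ray), 0 where there is no reading.
- bot.calibration(name): a dict with "fx", "fy", "cx", "cy" (pixels), "k1" (the pictures are not rectified: a ray, as slopes to the right and down, at radius r is drawn at 1 + k1 r^2 times it, then the intrinsics apply), "view" (4x4, takes a point from world to camera coordinates). Camera axes: x right, y down, z forward; pixel columns grow to the right and rows downward; lengths in m; the calibration is good to about 2 mm. A picture is of the moment at which its call begins. calibration takes no time and is no camera call.
- bot.finish_job(): hands the job in; it is judged then, once.
The state is a dict: "t": time; "q": joint angles; "qd": joint speeds; "joint_torque": joint torques, N m; "eef_pos": TCP position; "tool_rot": TCP orientation; "ft_force": force on the tool from outside, world axes, zero at the start; "ft_torque": the same for the moment, N m; "width": finger opening in m; "grip_force": force on a finger pad.
Only numpy, scipy, OpenCV 4.12 (cv2) and the standard library are available. Lean on these libraries where they do the work, as an engineer would, in place of code of your own. Each camera call takes 0.05 s, during which the arm holds its last target. There are 200 camera calls.

## Working session

There is one attempt and no reset: what is moved stays moved. The work goes in short steps, Python scripts to look and compute and a tool call to move; the robot and the scene stay as the last step left them, time stands still between calls to the robot, and variables do not carry over. Pictures are saved under pics/ and viewed, at most 10 in all, crops included, and the job is handed in when it is done.

Besides the shell and the picture viewer there is one more tool, called after "Call:" as a command line: name --pt "numbers of a row" for each row, then --argument value for the rest. play_rows: Moves the arm, as the interface text tells. Its arguments: {"type":"object","properties":{"motion":{"type":"array"}},"required":["motion"]}

```bash
mkdir -p pics; cat > h.py <<'E'
import numpy as np, cv2
from bench import bot
def grab(n):
    im,d=bot.grab_frame(n); np.savez('%s.npz'%n,im=im,d=d); return im,d
def load(n):
    z=np.load('%s.npz'%n); return z['im'],z['d']
def cam(n):
    c=bot.calibration(n); K=np.array([[c['fx'],0,c['cx']],[0,c['fy'],c['cy']],[0,0,1.]]); V=np.array(c['view']).reshape(4,4)
    return K,np.array([c['k1'],0,0,0,0.]),V
def ray(n,uv):
    K,D,V=cam(n); p=cv2.undistortPoints(np.array(uv,float).reshape(-1,1,2),K,D)[:,0]
    return np.c_[p,np.ones(len(p))],V
def at_z(n,uv,z):
    r,V=ray(n,uv); R,t=V[:3,:3],V[:3,3]; o=-R.T@t; d=r@R
    s=(z-o[2])/d[:,2]; return o+d*s[:,None]
def cloud(n,d):
    h,w=d.shape; u,v=np.meshgrid(np.arange(w),np.arange(h)); r,V=ray(n,np.c_[u.ravel(),v.ravel()])
    P=r*d.reshape(-1,1); return ((P-V[:3,3])@V[:3,:3]).reshape(h,w,3)
def proj(n,P):
    K,D,V=cam(n); return cv2.projectPoints(np.array(P,float).reshape(-1,1,3),cv2.Rodrigues(V[:3,:3])[0],V[:3,3],K,D)[0][:,0]
E
python3 - <<'E'
from h import *
for n in('top','side'):
    im,d=grab(n); cv2.imwrite('pics/%s0.png'%n,im[...,::-1]); K,D,V=cam(n); print(n,K[0,0],D[0],-V[:3,:3].T@V[:3,3],V[2,:3])
print(bot.nose_length, bot.state())
E
```

```text
top 364.73337110283296 -0.0841844252852552 [0.39468062 0.00892587 0.80123011] [ 0.14157059 -0.02475648 -0.98961856]
side 487.9362256300027 -0.05895401353333097 [-0.00546165 -0.73060494  0.7165652 ] [ 0.46949213  0.65742093 -0.58938515]
0.019 {'t': 0.1, 'q': array([ 1.13138246e+00,  4.80786801e-01,  1.59677386e+00,  3.32530843e-06,
        1.06508418e+00, -4.66031165e-02]), 'qd': array([ 2.88033553e-03, -1.02242808e-03, -2.46149414e-03, -8.75991559e-05,
       -8.63404312e-04, -6.62317324e-04]), 'joint_torque': array([ 3.00620646e-03, -9.52238202e+01, -4.31043434e+01, -2.62406203e-06,
        4.93528903e-03,  1.24392955e-04]), 'eef_pos': array([0.24865548, 0.6002094 , 0.24973887]), 'tool_rot': array([ 1.95145846e-01,  9.80774093e-01, -5.10283504e-04, -1.28001352e-04]), 'ft_force': array([ 0.81764897, -0.26148403, -0.55207676]), 'ft_torque': array([0.02377939, 0.01214241, 0.02791561]), 'grip_force': 0.0, 'width': 0.0853447232484132}
```

View pics/top0.png

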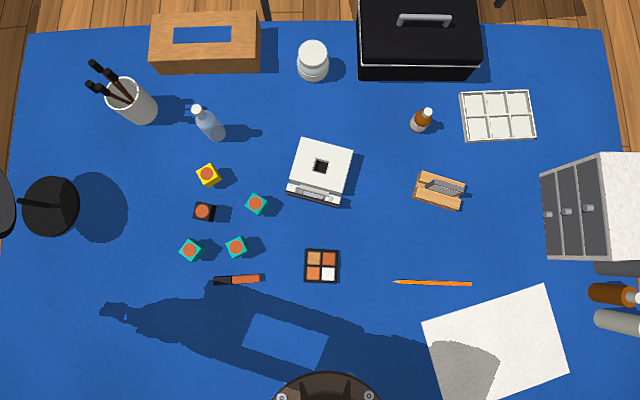

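View pics/side0.png

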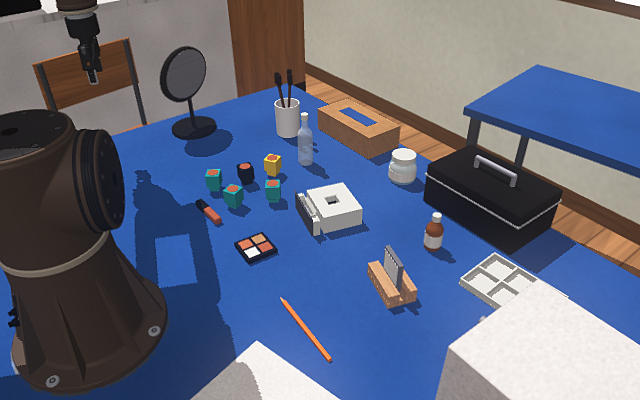

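The top view has the black block at (204,211), a yellow one at (207,174) and turquoise ones at (256,203), (236,246) and (190,250). Only the black one fits the description. The stand is at (320,170), the rack with the holder at (440,190), the compact at (321,266) and the dropper at (421,120). I'll confirm in an enlarged crop and measure.

```bash
python3 - <<'E'
from h import *
im,d=load('top'); s,ds=load('side')
a=cv2.resize(im[120:260,180:380],None,fx=4,fy=4,interpolation=cv2.INTER_CUBIC)
cv2.imwrite('pics/c1.png',a[...,::-1])
b=np.hstack([cv2.resize(im[155:225,400:480],None,fx=5,fy=5,interpolation=cv2.INTER_CUBIC),cv2.resize(s[235:315,360:430],(306,350),interpolation=cv2.INTER_CUBIC)])
cv2.imwrite('pics/c2.png',b[...,::-1])
C=cloud('top',d); S=cloud('side',ds)
def rect(n,P,box,z0,z1):
    Q=P[(P[...,0]>box[0])&(P[...,0]<box[1])&(P[...,1]>box[2])&(P[...,1]<box[3])&(P[...,2]>z0)&(P[...,2]<z1)]
    r=cv2.minAreaRect(Q[:,:2].astype(np.float32)); print(n,len(Q),np.round(Q.mean(0),4),np.round(r[0],4),np.round(r[1],4),round(r[2],1))
bl=C[211,204];print(bl); st=C[185,320]; print(st); hd=C[187,440]; print(hd, C[200,425],C[173,420])
for n,P in(('top',C),('side',S)):
    rect('black',P,(bl[0]-.035,bl[0]+.035,bl[1]-.035,bl[1]+.035),.044,.06)
    rect('stand',P,(st[0]-.09,st[0]+.15,st[1]-.1,st[1]+.1),.04,.05)
    rect('lip',P,(st[0]-.09,st[0]+.15,st[1]-.1,st[1]+.1),.0515,.058)
    rect('rack',P,(hd[0]-.1,hd[0]+.1,hd[1]-.1,hd[1]+.1),.027,.036)
    rect('hold',P,(hd[0]-.1,hd[0]+.1,hd[1]-.1,hd[1]+.1),.06,.1)
    rect('holdtop',P,(hd[0]-.1,hd[0]+.1,hd[1]-.1,hd[1]+.1),.082,.1)
E
```

```text
[0.47727426 0.24325319 0.0504577 ]
[0.5293506  0.00173771 0.0441662 ]
[ 0.51697011 -0.24536417  0.07113648] [ 0.49704184 -0.22749065  0.02070269] [ 0.55766144 -0.22018126  0.01936422]
black 294 [0.477  0.2476 0.0497] [0.4772 0.248 ] [0.0359 0.0363] 76.4
stand 2453 [0.5692 0.0013 0.0444] [0.5616 0.0035] [0.1163 0.1246] 73.7
lip 82 [0.4994 0.0223 0.0531] [0.4999 0.0221] [0.1143 0.0047] 73.7
rack 812 [ 0.5152 -0.2547  0.0304] [ 0.5178 -0.2599] [0.1015 0.0623] 71.7
hold 256 [ 0.5166 -0.2576  0.0795] [ 0.5174 -0.2595] [0.0665 0.0113] 72.6
holdtop 154 [ 0.518  -0.2589  0.0842] [ 0.5181 -0.2594] [0.0651 0.0103] 72.1
black 136 [0.4764 0.2437 0.0502] [0.4778 0.2467] [0.0406 0.0364] 82.0
stand 1384 [ 0.5655 -0.0035  0.0452] [0.5614 0.0019] [0.1228 0.1263] 73.8
lip 47 [0.4987 0.0162 0.0543] [0.4998 0.0209] [0.1204 0.0049] 73.7
rack 754 [ 0.5084 -0.268   0.0314] [ 0.5192 -0.2594] [0.1036 0.0629] 72.3
hold 325 [ 0.5147 -0.264   0.0775] [ 0.5181 -0.2603] [0.067  0.0119] 71.6
holdtop 140 [ 0.5174 -0.2622  0.0853] [ 0.5182 -0.2604] [0.0652 0.0116] 71.6
```

View pics/c1.png

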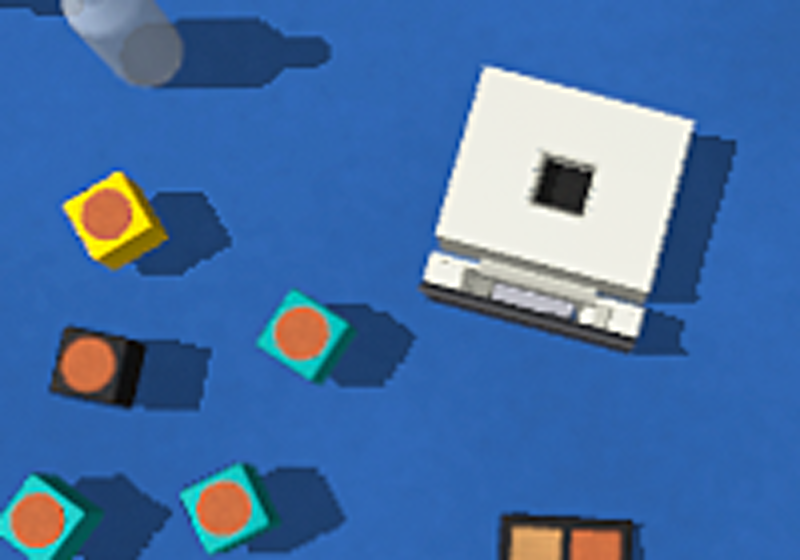

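View pics/c2.png

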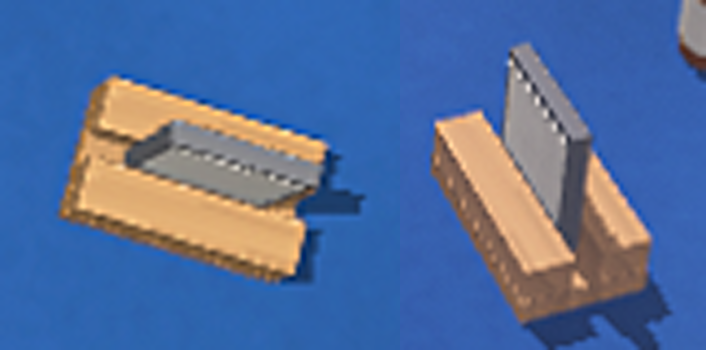

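The crop confirms that the only black block is at about (204,211). The stand's socket is near (320.7,165.7), and the label slot runs along the near lip. The holder stands in the rack with its broad face towards -x, as its yaw limit implies. Next: the stand's edges in its own frame and the label colour.

```bash
python3 - <<'E'
from h import *
a=np.radians(-16.4); ex=np.array([np.cos(a),np.sin(a)]); ey=np.array([-ex[1],ex[0]]); o=np.array([.5616,.0035])
for n in('top','side'):
    im,d=load(n); P=cloud(n,d); Q=P.reshape(-1,3); I=im.reshape(-1,3)
    X=(Q[:,:2]-o)@ex; Y=(Q[:,:2]-o)@ey; z=Q[:,2]
    near=(abs(X)<.09)&(abs(Y)<.08)
    for nm,l,h in(('deck',.043,.0485),('lip',.0515,.057)):
        m=near&(z>l)&(z<h); print(n,nm,np.round([X[m].min(),X[m].max(),Y[m].min(),Y[m].max()],4))
    hole=(abs(X)<.03)&(abs(Y)<.03)&(z<.0415)&(z>.01); print('hole',hole.sum(),np.round([X[hole].min(),X[hole].max(),Y[hole].min(),Y[hole].max(),z[hole].min()],4))
    # profile along X in the middle
    for x in np.arange(-.072,-.03,.003):
        m=(abs(X-x)<.0015)&(abs(Y)<.02)&(z>0.005)
        print(round(x,3),m.sum(),np.round(np.percentile(z[m],[10,50,90]),3) if m.sum() else '',end=' | ')
    print()
# hole by brightness at deck height
im,d=load('top'); g=im.sum(2); r=g[155:178,310:332]; v,u=np.where(r<450)
W=at_z('top',np.c_[u+310,v+155],.046)[:,:2]-o; print('darkhole@z46',np.round([(W@ex).min(),(W@ex).max(),(W@ey).min(),(W@ey).max()],4))
v,u=np.where(r<150);W=at_z('top',np.c_[u+310,v+155],.029)[:,:2]-o; print('floor@z29',np.round([(W@ex).min(),(W@ex).max(),(W@ey).min(),(W@ey).max()],4))
print(im[193,430:450:5].tolist(), load('side')[0][265,382:402:3].tolist())
E
```

```text
top deck [-0.0622  0.0618 -0.0583  0.0582]
top lip [-0.0669 -0.0621 -0.0568  0.0575]
hole 183 [-0.0247  0.0274 -0.029   0.0294  0.0249]
-0.072 0  | -0.069 0  | -0.066 21 [0.051 0.053 0.055] | -0.063 43 [0.01  0.028 0.053] | -0.06 15 [0.043 0.046 0.048] | -0.057 16 [0.027 0.028 0.03 ] | -0.054 26 [0.027 0.029 0.03 ] | -0.051 25 [0.027 0.028 0.03 ] | -0.048 29 [0.022 0.028 0.037] | -0.045 42 [0.024 0.04  0.044] | -0.042 25 [0.043 0.044 0.046] | -0.039 6 [0.042 0.043 0.044] | -0.036 16 [0.02  0.03  0.042] | -0.033 60 [0.014 0.039 0.045] | 
side deck [-0.0629  0.0636 -0.062   0.0597]
side lip [-0.0666 -0.0616 -0.061   0.0594]
hole 69 [-0.0008  0.0262 -0.0054  0.0179  0.0276]
-0.072 0  | -0.069 0  | -0.066 5 [0.054 0.055 0.056] | -0.063 81 [0.009 0.029 0.053] | -0.06 8 [0.011 0.029 0.044] | -0.057 1 [0.044 0.044 0.044] | -0.054 0  | -0.051 8 [0.028 0.03  0.032] | -0.048 10 [0.029 0.03  0.032] | -0.045 37 [0.028 0.036 0.041] | -0.042 20 [0.04  0.044 0.047] | -0.039 6 [0.043 0.045 0.046] | -0.036 0  | -0.033 38 [0.032 0.04  0.047] | 
darkhole@z46 [-0.0046  0.0233 -0.0143  0.0137]
floor@z29 [ 0.001   0.0236 -0.0127  0.0126]
[[223, 171, 114], [226, 174, 115], [219, 163, 107], [127, 129, 127]] [[57, 87, 163], [159, 153, 153], [155, 149, 149], [155, 150, 150], [150, 144, 145], [114, 112, 119], [143, 141, 152]]
```

Call:
play_rows --pt "0.0854 0.04 -0.06 0 4.4" --pt "0.0854 0.04 -0.06 0 4.5" --pt "0.0854 0.04 -0.06 0 0" --pt "0.0854 0.04 -0.06 -0.03 0" --pt "0.0854 0.04 -0.06 -0.04 0" --pt "0.0854 0.028 -0.053 -0.05 0"

```text
t: 0.85
eef_pos: [0.439, 0.3072, 0.1556]
tool_rot: [0.119, 0.993, 0.001, 0.001]
ft_force: [1.2, -0.1, -1.0]
width: 0.0856
grip_force: 0.0
```

Call:
play_rows --pt "0.0854 0 0 0 0" --pt "0.0854 0 0 0 0"

```text
t: 1.1
eef_pos: [0.4377, 0.3087, 0.1561]
tool_rot: [0.119, 0.993, 0.0, -0.0]
ft_force: [0.2, 0.2, -0.0]
width: 0.0855
grip_force: 0.0
```

Call:
play_rows --pt "0.0854 0.02 -0.03 0 0" --pt "0.0854 0.0195 -0.0307 0 0" --pt "0.0854 0 0 -0.04 0" --pt "0.0854 0 0 -0.04 0" --pt "0.0854 0 0 -0.036 0" --pt "0.0854 0 0 0 0" --pt "0.03 0 0 0 0" --pt "0.03 0 0 0 0" --pt "0.03 0 0 0 0" --pt "0.03 0 0 0 0"

```text
t: 2.35
eef_pos: [0.4779, 0.2483, 0.0413]
tool_rot: [0.119, 0.993, 0.001, 0.001]
ft_force: [-2.0, 1.6, 13.0]
width: 0.0352
grip_force: 58.2
```

Call:
play_rows --pt "0.03 0 0 0 0" --pt "0.03 0 0 0 0"

```text
t: 2.6
eef_pos: [0.4778, 0.2483, 0.0413]
tool_rot: [0.119, 0.993, 0.001, 0.001]
ft_force: [-1.7, 1.1, 13.6]
width: 0.0352
grip_force: 58.3
```

Call:
play_rows --pt "0.03 0 0 0.03 0" --pt "0.03 0 0 0.05 0" --pt "0.03 0 0 0.05 0" --pt "0.03 0.015 -0.04 0 0" --pt "0.03 0.015 -0.04 0 -1.4" --pt "0.03 0.015 -0.04 0 -1.4" --pt "0.03 0.015 -0.04 0 0" --pt "0.03 0.015 -0.04 0 0" --pt "0.03 0.015 -0.04 0 0" --pt "0.03 0 0 0 0"

```text
t: 3.85
eef_pos: [0.5681, 0.0053, 0.1706]
tool_rot: [0.144, 0.99, -0.0, 0.001]
ft_force: [0.7, 0.1, -1.6]
width: 0.0351
grip_force: 60.6
```

Call:
play_rows --pt "0.03 0.0028 -0.0075 -0.03 0" --pt "0.03 0 0 -0.02 0" --pt "0.03 0 0 0 0" --pt "0.03 0 0 0 0"

```text
t: 4.35
eef_pos: [0.5701, 0.0008, 0.1208]
tool_rot: [0.142, 0.99, 0.0, 0.0]
ft_force: [0.3, -0.3, -0.4]
width: 0.0347
grip_force: 60.5
```

```bash
python3 - <<'E'
from h import *
im,d=grab('top'); s,ds=grab('side'); print(bot.state()['eef_pos'],bot.state()['tool_rot'])
b=np.hstack([cv2.resize(im[125:225,270:370],(400,400),interpolation=cv2.INTER_CUBIC),cv2.resize(s[150:250,280:380],(400,400),interpolation=cv2.INTER_CUBIC)])
cv2.imwrite('pics/p1.png',b[...,::-1])
e=bot.state()['eef_pos']
a=np.radians(-16.4); ex=np.array([np.cos(a),np.sin(a),0]); ey=np.array([-ex[1],ex[0],0]); z=np.array([0,0,1])
for n,P in(('side',cloud('side',ds)),('top',cloud('top',d))):
    I=(s if n=='side' else im); Q=P-e; X=Q@ex;Y=Q@ey;Z=Q[...,2]
    m=(abs(X)<.03)&(abs(Y)<.026)&(Z<-.02)&(Z>-.05)&(P[...,2]>.052)
    if m.sum(): print(n,m.sum(),np.round([X[m].min(),X[m].max(),Y[m].min(),Y[m].max(),P[...,2][m].min(),P[...,2][m].max()],4))
E
```

```text
[0.57036156 0.0006492  0.12103282] [1.42515121e-01 9.89792335e-01 8.39381510e-05 7.53394160e-04]
side 80 [-0.0173  0.0178 -0.0198  0.0136  0.078   0.1007]
```

View pics/p1.png

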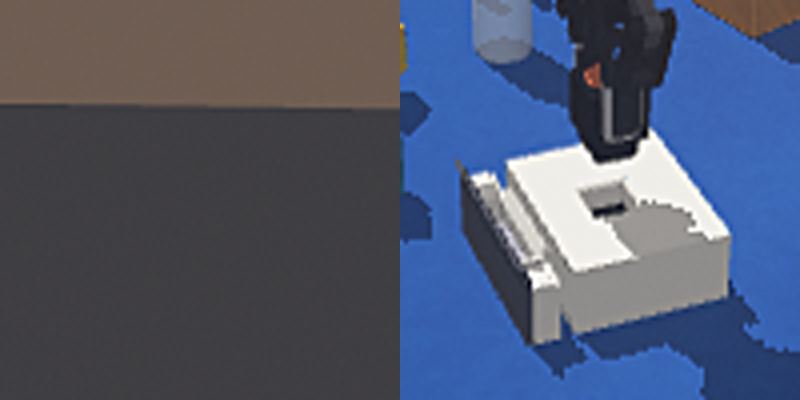

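The top view is blocked by the arm. In the side crop the block hangs above and just behind the socket (610,200), as perspective would give, so I'll descend in stages and watch the force.

Call:
play_rows --pt "0.03 0.0002 0 -0.018 0" --pt "0.03 0 0 -0.01 0" --pt "0.03 0 0 -0.005 0" --pt "0.03 0 0 0 0"

```text
t: 4.95
eef_pos: [0.5697, 0.0004, 0.0863]
tool_rot: [0.143, 0.99, -0.0, -0.001]
ft_force: [0.3, 0.1, -1.0]
width: 0.0352
grip_force: 60.5
```

Call:
play_rows --pt "0.03 0 0 -0.006 0" --pt "0.03 0 0 -0.004 0" --pt "0.03 0 0 0 0"

```text
t: 5.32
eef_pos: [0.57, 0.0004, 0.0767]
tool_rot: [0.143, 0.99, -0.0, -0.0]
ft_force: [-0.6, 0.0, -1.0]
width: 0.0351
grip_force: 60.5
```

Entered without resistance. Now I'll press home.

Call:
play_rows --pt "0.03 0 0 -0.004 0" --pt "0.03 0 0 -0.002 0" --pt "0.03 0 0 0 0"

```text
t: 5.7
eef_pos: [0.5704, 0.0003, 0.0721]
tool_rot: [0.143, 0.99, -0.0, 0.001]
ft_force: [-5.4, 0.1, 22.9]
width: 0.035
grip_force: 63.7
```

Call:
play_rows --pt "0.06 0 0 0.001 0" --pt "0.0854 0 0 0 0" --pt "0.0854 0 0 0 0" --pt "0.0854 0 0 0 0" --pt "0.0854 0 0 0.03 0" --pt "0.0854 0 0 0.05 0" --pt "0.0854 0 0 0.03 0" --pt "0.0854 -0.005 -0.03 0 -10.2" --pt "0.0854 -0.005 -0.03 0 -10.2" --pt "0.0854 -0.006 -0.03 0 -10.2"

```text
t: 6.95
eef_pos: [0.5539, -0.0904, 0.182]
tool_rot: [0.401, 0.916, 0.0, 0.0]
ft_force: [0.8, 0.3, 0.3]
width: 0.0855
grip_force: 0.0
```

Call:
play_rows --pt "0.0854 -0.006 -0.03 0 -10.2" --pt "0.0854 -0.006 -0.03 0 -10.2" --pt "0.0854 -0.006 -0.03 0 -10.2" --pt "0.0854 -0.006 -0.03 0 -10.2" --pt "0.0854 -0.006 -0.03 0 -10.2" --pt "0.0854 -0.006 -0.02 0 -10.0" --pt "0.0854 0 0 0 0" --pt "0.0854 0 0 0 0"

```text
t: 7.95
eef_pos: [0.518, -0.2591, 0.1818]
tool_rot: [0.808, 0.589, 0.0, -0.0]
ft_force: [0.6, 1.0, -0.5]
width: 0.0856
grip_force: 0.0
```

```bash
python3 - <<'E'
from h import *
im,d=grab('top'); s,ds=grab('side'); st=bot.state(); print(st['eef_pos'],st['tool_rot'])
b=np.hstack([cv2.resize(im[125:225,270:370],(400,400),interpolation=cv2.INTER_CUBIC),cv2.resize(s[150:250,280:380],(400,400),interpolation=cv2.INTER_CUBIC)])
cv2.imwrite('pics/p2.png',b[...,::-1])
a=np.radians(-16.4); ex=np.array([np.cos(a),np.sin(a)]); ey=np.array([-ex[1],ex[0]]); o=np.array([.5616,.0035])
for n,D in(('top',d),('side',ds)):
    P=cloud(n,D); X=(P[...,:2]-o)@ex; Y=(P[...,:2]-o)@ey; Z=P[...,2]
    m=(abs(X)<.04)&(abs(Y)<.03)&(Z>.075)&(Z<.09)
    if m.sum(): print(n,m.sum(),np.round([X[m].min(),X[m].max(),Y[m].min(),Y[m].max(),np.median(Z[m])],4),cv2.minAreaRect(P[m][:,:2].astype(np.float32)))
E
```

```text
[ 0.5182041  -0.25883825  0.18189936] [ 8.08172901e-01  5.88945282e-01  7.36463327e-06 -1.29198631e-04]
top 313 [-0.0092  0.0269 -0.019   0.017   0.0806] ((0.5697847604751587, 5.068071186542511e-05), (0.03594470024108887, 0.03618208318948746), 73.85523986816406)
side 171 [-0.0078  0.0281 -0.0227  0.0173  0.0816] ((0.5705439448356628, -0.0019570626318454742), (0.04008939117193222, 0.03583727404475212), 73.71743774414062)
```

View pics/p2.png

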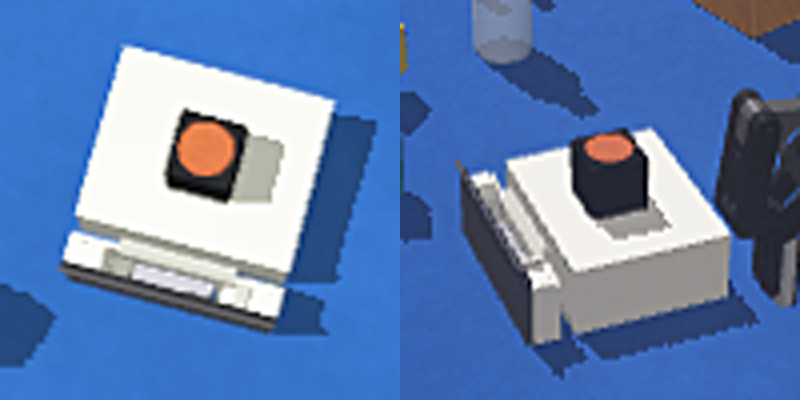

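The block sits squarely in the socket with its top at z of about 81.5 mm, so it is home. Now the holder.

Call:
play_rows --pt "0.0854 0 -0.001 -0.04 0" --pt "0.0854 0 0 -0.04 0" --pt "0.0854 0 0 -0.032 0" --pt "0.0854 0 0 0 0" --pt "0.005 0 0 0 0" --pt "0.005 0 0 0 0" --pt "0.005 0 0 0 0" --pt "0.005 0 0 0 0" --pt "0.005 0 0 0 0" --pt "0.005 0 0 0 0"

```text
t: 9.3
eef_pos: [0.5183, -0.2608, 0.0706]
tool_rot: [0.809, 0.588, 0.0, 0.0]
ft_force: [0.1, 1.4, 7.8]
width: 0.0095
grip_force: 58.7
```

Call:
play_rows --pt "0.005 0 0 0 0" --pt "0.005 0 0 0 0"

```text
t: 9.55
eef_pos: [0.5183, -0.2608, 0.0706]
tool_rot: [0.809, 0.588, 0.0, 0.0]
ft_force: [-0.6, 0.5, 7.9]
width: 0.0094
grip_force: 58.7
```

Call:
play_rows --pt "0.005 0 0 0.03 0" --pt "0.005 0 0 0.045 0" --pt "0.005 0 0 0.045 0" --pt "0.005 -0.001 0.045 0 0" --pt "0.005 -0.001 0.045 0 0.8" --pt "0.005 -0.001 0.045 0 0.8" --pt "0.005 -0.001 0.045 0 0" --pt "0.005 -0.002 0.045 0 0" --pt "0.005 -0.002 0.045 0 0" --pt "0.005 0 0.009 0 0"

```text
t: 10.8
eef_pos: [0.5096, 0.0205, 0.1901]
tool_rot: [0.8, 0.6, 0.0, -0.0]
ft_force: [0.2, -0.8, -1.2]
width: 0.0089
grip_force: 60.0
```

Call:
play_rows --pt "0.005 0 0 -0.03 0" --pt "0.005 0 0 -0.02 0" --pt "0.005 0 0 0 0" --pt "0.005 0 0 0 0"

```text
t: 11.3
eef_pos: [0.5104, 0.018, 0.1406]
tool_rot: [0.801, 0.599, 0.0, 0.0]
ft_force: [-0.2, -0.1, 0.4]
width: 0.0091
grip_force: 60.0
```

```bash
python3 - <<'E'
from h import *
s,ds=grab('side'); im,d=grab('top'); st=bot.state(); e=st['eef_pos']; print(e,st['tool_rot'],st['ft_force'])
b=np.hstack([cv2.resize(s[140:250,280:380],(500,550),interpolation=cv2.INTER_CUBIC)])
cv2.imwrite('pics/p3.png',b[...,::-1])
a=np.radians(-16.4); ex=np.array([np.cos(a),np.sin(a)]); ey=np.array([-ex[1],ex[0]]); o=np.array([.5616,.0035])
sl=o-.0536*ex
for n,D in(('side',ds),('top',d)):
    P=cloud(n,D); X=(P[...,:2]-sl)@ex; Y=(P[...,:2]-sl)@ey; Z=P[...,2]
    m=(abs(X)<.02)&(abs(Y)<.05)&(Z>.074)&(Z<.115)
    print(n,m.sum())
    if m.sum()>20:
        r=cv2.minAreaRect(P[m][:,:2].astype(np.float32)); print(np.round([X[m].min(),X[m].max(),Y[m].min(),Y[m].max(),Z[m].min(),Z[m].max()],4),r[1],r[2],'ctr slot frame',(np.array(r[0])-sl)@ex,(np.array(r[0])-sl)@ey)
    print('tcp in slot frame',(e[:2]-sl)@ex,(e[:2]-sl)@ey)
E
```

```text
[0.51063361 0.01809409 0.14081627] [8.00865716e-01 5.98843573e-01 5.36939628e-04 4.37708904e-04] [-0.03175908 -0.42339589 -0.59152003]
side 128
[-0.0056  0.0063 -0.0346  0.0336  0.0814  0.1145] (0.06816132366657257, 0.011849370785057545) 74.2151107788086 ctr slot frame 6.693036807420994e-05 -0.0004473834359125602
tcp in slot frame 0.0005867135105977785 -0.0003896097733829362
top 0
tcp in slot frame 0.0005867135105977785 -0.0003896097733829362
```

View pics/p3.png

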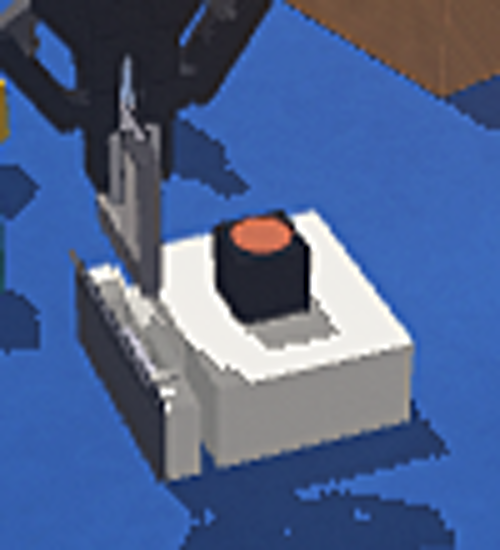

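The holder hangs aligned over the slot, within 1 mm and 1°, with its light label face towards the lip. Descending.

Call:
play_rows --pt "0.005 -0.0004 0.0003 -0.025 0" --pt "0.005 0 0 -0.01 0" --pt "0.005 0 0 -0.006 0" --pt "0.005 0 0 0 0"

```text
t: 11.9
eef_pos: [0.5104, 0.0186, 0.0992]
tool_rot: [0.801, 0.599, 0.0, 0.0]
ft_force: [3.2, -0.1, -2.8]
width: 0.0097
grip_force: 59.7
```

Call:
play_rows --pt "0.005 0 0 -0.006 0" --pt "0.005 0 0 -0.004 0" --pt "0.005 0 0 0 0"

```text
t: 12.28
eef_pos: [0.5103, 0.0184, 0.0888]
tool_rot: [0.801, 0.599, 0.0, 0.0]
ft_force: [4.9, -5.2, -5.1]
width: 0.0093
grip_force: 59.1
```

Call:
play_rows --pt "0.005 0 0 -0.004 0" --pt "0.005 0 0 -0.003 0" --pt "0.005 0 0 0 0" --pt "0.005 0 0 0 0"

```text
t: 12.78
eef_pos: [0.5104, 0.0184, 0.0821]
tool_rot: [0.801, 0.599, 0.0, 0.001]
ft_force: [3.4, -3.9, 0.8]
width: 0.0094
grip_force: 60.3
```

Call:
play_rows --pt "0.005 0 0 -0.003 0" --pt "0.005 0 0 -0.001 0" --pt "0.005 0 0 0 0" --pt "0.005 0 0 0 0"

```text
t: 13.28
eef_pos: [0.5104, 0.0183, 0.0785]
tool_rot: [0.801, 0.599, 0.001, 0.001]
ft_force: [0.9, -6.0, 12.7]
width: 0.0091
grip_force: 62.1
```

Call:
play_rows --pt "0.005 0 0 -0.001 0" --pt "0.005 0 0 0 0" --pt "0.005 0 0 0 0"

```text
t: 13.65
eef_pos: [0.5105, 0.0183, 0.0783]
tool_rot: [0.801, 0.599, 0.001, 0.001]
ft_force: [-3.3, -6.1, 33.5]
width: 0.0092
grip_force: 65.5
```

```bash
python3 - <<'E'
from h import *
s,ds=grab('side'); st=bot.state(); print(st['eef_pos'],st['ft_force'],st['t'])
cv2.imwrite('pics/p4.png',cv2.resize(s[130:250,280:380],(500,600),interpolation=cv2.INTER_CUBIC)[...,::-1])
a=np.radians(-16.4); ex=np.array([np.cos(a),np.sin(a)]); ey=np.array([-ex[1],ex[0]]); sl=np.array([.5616,.0035])-.0536*ex
P=cloud('side',ds); X=(P[...,:2]-sl)@ex; Y=(P[...,:2]-sl)@ey; Z=P[...,2]
for l,h in((-.031,-.024),(-.024,-.015)):
    m=(abs(X)<.009)&(Y>l)&(Y<h)&(Z>.06)&(Z<.12); print(m.sum(),np.round(np.percentile(Z[m],[50,90,97,100]),4),np.round([X[m].min(),X[m].max()],4))
E
```

```text
[0.51049038 0.01831474 0.0783375 ] [-3.67671629 -6.42012153 34.67015382] 13.7
60 [0.0781 0.0936 0.0948 0.0951] [-0.0059  0.0058]
26 [0.0912 0.1035 0.1126 0.1177] [-0.0079  0.0084]
```

View pics/p4.png

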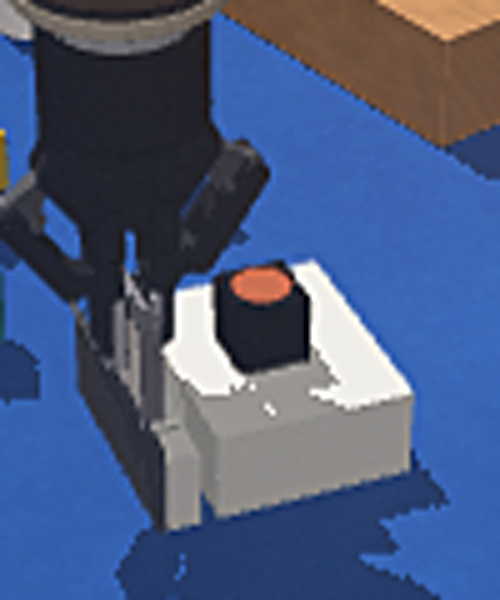

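The holder sits in the slot with its top at about 94 mm, and it is stopped hard on the ledges. I'll ease the push slightly for margin.

Call:
play_rows --pt "0.005 0 0 0.0005 0" --pt "0.005 0 0 0 0" --pt "0.005 0 0 0 0"

```text
t: 14.08
eef_pos: [0.5104, 0.0183, 0.0784]
tool_rot: [0.801, 0.599, 0.001, 0.001]
ft_force: [-1.4, -6.1, 22.9]
width: 0.0092
grip_force: 63.8
```

```bash
python3 -c "
from bench import bot
print(bot.finish_job())"
```

```text
the job is handed in; nothing more can be done
None
```

The black tester is plugged home and released, and the label holder is pressed home behind the lip and still held there at about 23 N; the job is handed in at about 14 s, with no verdict returned.

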